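# Snap the sambal jar's lid on in the hand press and hold the carriage out at the clip

### The arm

A 6-joint arm with a two-finger parallel gripper is mounted at the origin on the work surface. World frame = base frame: x ahead of the robot, y to its left, z up, the work surface at z = 0. Lengths are in m, angles in rad, forces in N, time in s.
With the tool pointing down it reaches from about 0.3 to 0.85 m from the base axis. Payload 5.4 kg.
Tool frame: the origin (TCP) lies midway between the tips of the shut fingers; the grasp point (between the pads) lies 19 mm behind it; z points along the fingers, y is the line along which they close (so a half turn about z gives the same grasp; the last joint's range is limited). The gripper opens to 85 mm and grips with 20 to 120 N. Pads are 22 mm wide; open, the fingers measure 114 mm over their backs; the gripper's body (76 mm by 85 mm) begins 54 mm behind the grasp point. The pads swing forward as they close: fully open they stand 13 mm farther back than shut.
Start: joints at [1.015, 0.158, 1.597, -0, 1.386, -0.21], TCP at [0.195, 0.541, 0.196] pointing down, gripper open.
Joint ranges: [-2.91, 2.91], [-0.94, 2.29], [0.18, 2.7], [-1.29, 4.43], [0.17, 2.64], [-3, 3]. Speed limits (rad/s): [2.57, 2.57, 3.14, 3.14, 3.14, 3.14].

### API

Orientations are given as a unit quaternion [w, x, y, z].
In Python, from plant import observe, camera, calibration, hand_in, silhouettes, place_of gives the robot as it stands.
- The arm moves only by the shell command python3 -m pendant 'ROWS'. ROWS is JSON, a list that holds one entry, the list of rows, each a list of 7 numbers: the shift along the tool's x, y, z normalised to -1 to 1, where 1 is 20 cm, then the turn, a rotation vector about the tool's x, y, z normalised to -1 to 1, where 1 is 90 degrees, then the closure in counts, from 0 (fully open) to 255 (shut). A call has 1 to 20 rows; each row is the pose to reach, as a shift and turn from the pose commanded when the call began, along the tool's axes at that moment; what a row does not reach only later rows make up. A row lasts 1/8 s, in which the tool goes at most 62.5 mm and 10.7 degrees, less where a joint would pass 70% of its speed; a pose out of reach is approached as far as the arm can. A call with a number of a shift or a turn outside -1 to 1 is refused whole. A call with a gripper value outside its range is refused whole. The fingers move at their own pace and stop on an object; the grip force is fixed at half the most. Time passes only in rows, so rows that repeat a pose let the fingers close. It gives the time, the measured TCP pose, the force, the opening and the grip force at its end, in the units of the state.
- observe(): the state, without advancing time (a new reading comes with each control period).
- camera(name): name is "scene" or "top"; returns the picture (480x640x3 uint8, red, green, blue); there is no depth.
- calibration(name): a dict with "fx", "fy", "cx", "cy" (pixels), "rvec" (rotation vector, rad) and "tvec" (3), from world to camera coordinates, as OpenCV has them. Camera axes: x right, y down, z forward; pixel columns grow to the right and rows downward; lengths in m; the calibration is good to about 2 mm. A picture is of the moment at which its call begins. calibration takes no time and is no camera call.
- hand_in(): hands the job in; it is judged then, once.
Trained networks look in the newest picture that a camera, given by its name, has taken for a name from the list of things; names that differ only in an ending like _2 or _b are one class to them, and where a whole thing is asked for, a point or a joint stands for the part that bears it (a point fixed in the world has none). Each returns a list of dicts, best first, with "confidence" (0 to 1); they miss things now and then, are a little off and sometimes report something else, mostly with a low value. They report only what shows in the picture. A call takes as long as a camera call. They do not tell look-alikes from the thing itself.
- silhouettes(thing, camera): "pixels" (480x640 bool, what is visible of it) and "uv" ([column, row] in pixels, amid what is visible of it).
- place_of(thing, camera): "uv" ([column, row] in pixels: a listed point, or the origin of a listed thing).
The state is a dict: "t": time; "q": joint angles; "dq": joint speeds; "joint_torque": joint torques, N m; "ee_pos": TCP position; "orientation": TCP orientation; "ft_force": force on the tool from outside, world axes, zero at the start; "torque": the same for the moment, N m; "gripper_width": finger opening in m; "grasp_force": force on a finger pad.
Only numpy, scipy, OpenCV 4.12 (cv2) and the standard library are available. Lean on these libraries where they do the work, as an engineer would, in place of code of your own. Each camera call takes 0.05 s, during which the arm holds its last target. There are 200 camera calls.

### The job

Press the lever of the lid press down to its stop so that the lid snaps onto the jar, and let the lever spring back up. Then pull the sprung carriage out by its post until the carriage's front edge is level with the pointer of the clip on the rail, with the jar still standing in its ring, and keep holding it there: the program finishes while you hold it, so that I can take the jar out. Do not shift the clip or disturb the other things on the slab.

Things in the scene. Friction and masses are not known exactly. Their poses are not given: they have to be found in the camera images.
- press: Hand lid press, grey C-frame bolted down. Origin on the slab straight below the ram, z up, yaw -0.3 to +0.12 rad. Base 150 (x) by 360 (y -250 to +110), 18 thick; column at the +y end; head 64 wide in x, y -30 to +105, 165 to 215 high. The lever sticks out of the head to press -x; the carriage pulls out along press -y. (sizes in mm)
- lever (a joint): Sprung lever, rad: 0 = up (rest), 0.5 = down at its stop. Pivot axis parallel to the press's y at press x -40, 190 high. About 3.5 N at the bar at first, 10 N just before the stop; it drives the ram, which pushes the lid on over the last fifth of the swing, fully only at the stop. Springs back when let go. (sizes in mm)
- lever_bar (a point): Centre of the lever's wooden cross bar: a round bar 20 in diameter, 70 long along the press's y, 130 from the pivot. At rest it is 32 above the pivot height (222 above the slab), at the stop 32 below (158 above the slab), at both press x about -166. Pressed straight down from above. (sizes in mm)
- carriage (a joint): Sprung carriage, m: 0 = home under the ram, grows as it is pulled out along the press's -y, end of travel 0.13. A spring pulls it home with about 4 N at home and 10 N at 100 mm out. (sizes in mm)
- post (a point): Grip of the carriage: upright round wooden post, 22 in diameter, from 30 to 95 above the slab; this point is on its axis, 72 above the slab and 125 in front (press -y) of the nest centre. Stands free; can be pinched from above in any direction. (sizes in mm)
- front_edge (a point): Middle of the top of the carriage plate's straight front edge (the edge farthest to press -y), 30 above the slab. The plate is 94 wide and 185 long. (sizes in mm)
- clip_mark (a point): The mark: tip of the pointer (4 thick along y, 36 above the slab, just above the carriage plate, whose front edge passes below it) of a brass clip, 22 x 18 x 18, top 40 above the slab, on the rail on the press's +x side. 50 to 100 ahead of the home front edge (varies), 30 to the +x side of the carriage's middle line. 6 N would push the clip along: do not. (sizes in mm)
- nest (a point): Centre of the floor of the grey ring (inner radius 32, 12 high) on the carriage that the jar stands in, 30 above the slab. (sizes in mm)
- jar_mid (a point): White plastic jar in the nest, radius 30, 62 tall to the shoulder; this point is on its axis, 42 above its underside. Its z axis points up when upright. With its lid set on loosely it is 90 tall, with the lid snapped on 84. It is not handled directly. (sizes in mm)
- lid (a joint): The jar's white flip-top lid, m: 0 = set on loosely, 0.006 = pushed all the way on; it stays where it is pushed. (sizes in mm)
- full_jar_mid (a point): another white plastic flip-top jar, already closed, radius 30, 84 tall; bystander beside the press. Centre. (sizes in mm)
- mug_mid (a point): blue enamel mug, radius 40, 80 tall; bystander. Centre. (sizes in mm)
- mortar_mid (a point): heavy grey stone mortar, radius 85, 75 tall; bystander. Centre. (sizes in mm)
- pestle_mid (a point): short dark wooden pestle standing on end, 130 tall; bystander. Centre. (sizes in mm)
- spoon_mid (a point): steel spoon lying flat; bystander. Middle of it. (sizes in mm)
- spare_lid_mid (a point): loose white lid lying flat, radius 31, 22 tall; bystander on the far side of the press. Centre. (sizes in mm)
There are look-alikes about, which are no part of the job. What is shaped like the part that bears jar_mid but green or yellow is not meant.

How it is judged:
By the outcome, as a careful person would: the job done as asked, in the order asked, and still so for the second after the job is handed in, while the arm keeps its last pose, push and grip.
It also fails if it takes over 45 s, if anything falls off the work surface, if the arm or the gripper's body presses on something with over 40 N, if the wrist force passes 120 N, or if a joint passes its speed limit or range.

## Working session

There is one attempt and no reset: what is moved stays moved. The work goes in short steps, Python scripts to look and compute and a shell command to move; the robot and the scene stay as the last step left them, time stands still between calls to the robot, and variables do not carry over. Pictures are saved under pics/ and viewed, at most 10 in all, crops included, and the job is handed in when it is done.

```bash
mkdir -p pics; cat > h.py <<'E'
import numpy as np, cv2
from plant import *
def cal(n):
    c=calibration(n); K=np.array([[c['fx'],0,c['cx']],[0,c['fy'],c['cy']],[0,0,1.]])
    R=cv2.Rodrigues(np.array(c['rvec'],float))[0]; return K,R,np.array(c['tvec'],float)
def ray(n,uv,z):
    K,R,t=cal(n); d=R.T@np.linalg.inv(K)@[uv[0],uv[1],1]; o=-R.T@t
    return o+d*(z-o[2])/d[2]
def proj(n,p):
    K,R,t=cal(n); q=K@(R@np.asarray(p,float)+t); return q[:2]/q[2]
def save(n,f): 
    im=camera(n); cv2.imwrite(f'pics/{f}.png',im[:,:,::-1]); return im
E
python3 - <<'E'
from h import *
for n in('scene','top'): 
    save(n,n+'0')
    for th,z in [('press',0),('lever_bar',.222),('post',.072),('front_edge',.03),('clip_mark',.036),('nest',.03),('jar_mid',.072),('full_jar_mid',.042)]:
        for d in place_of(th,n)[:3]: print(n,th,np.round(d['uv'],1),round(d['confidence'],2),ray(n,d['uv'],z).round(4))
E
```

```text
scene press [314. 297.] 0.62 [0.6459 0.083  0.    ]
scene lever_bar [323.3 199.7] 0.62 [0.4676 0.0884 0.222 ]
scene post [269.  275.2] 0.75 [ 0.6299 -0.0432  0.072 ]
scene front_edge [265.9 276.9] 0.97 [ 0.6134 -0.058   0.03  ]
scene clip_mark [242.1 286.5] 0.44 [ 0.6544 -0.1181  0.036 ]
scene nest [313.5 287.5] 0.57 [0.6318 0.0801 0.03  ]
scene jar_mid [379.3 305.2] 0.84 [0.6869 0.263  0.072 ]
scene jar_mid [320.4 336. ] 0.8 [0.7917 0.1171 0.072 ]
scene jar_mid [309.8 279.9] 0.79 [0.6318 0.0702 0.072 ]
scene full_jar_mid [179.1 269. ] 0.7 [ 0.6225 -0.3054  0.042 ]
scene full_jar_mid [265.2 224.7] 0.62 [ 0.4439 -0.0875  0.042 ]
scene full_jar_mid [242.  284.5] 0.54 [ 0.6513 -0.1183  0.042 ]
top press [322.2 209.6] 0.72 [0.6279 0.0741 0.    ]
top lever_bar [315.6 261.5] 0.93 [0.4688 0.0866 0.222 ]
top post [374.8 207.8] 0.69 [ 0.6183 -0.05    0.072 ]
top post [377.  209.3] 0.26 [ 0.6148 -0.0552  0.072 ]
top front_edge [378.6 209.3] 0.77 [ 0.6249 -0.0644  0.03  ]
top front_edge [316.4 264.9] 0.18 [0.4841 0.0853 0.03  ]
top clip_mark [397.6 198. ] 0.58 [ 0.6532 -0.1105  0.036 ]
top nest [324.7 205.7] 0.71 [0.6308 0.0683 0.03  ]
top nest [213.9 327.8] 0.61 [0.331  0.3215 0.03  ]
top jar_mid [242.  192.7] 0.77 [0.6475 0.2659 0.072 ]
top jar_mid [304.  145.9] 0.61 [0.7683 0.1221 0.072 ]
top jar_mid [319.1 201.7] 0.51 [0.6299 0.0824 0.072 ]
top full_jar_mid [388.3 282.2] 0.85 [ 0.4455 -0.0857  0.042 ]
```

View pics/scene0.png

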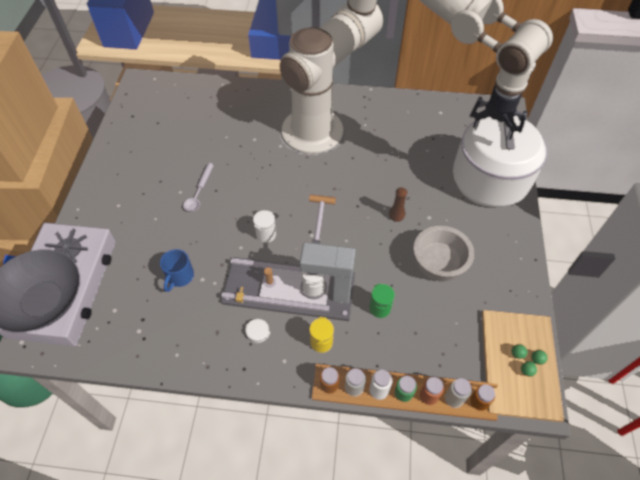

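View pics/top0.png

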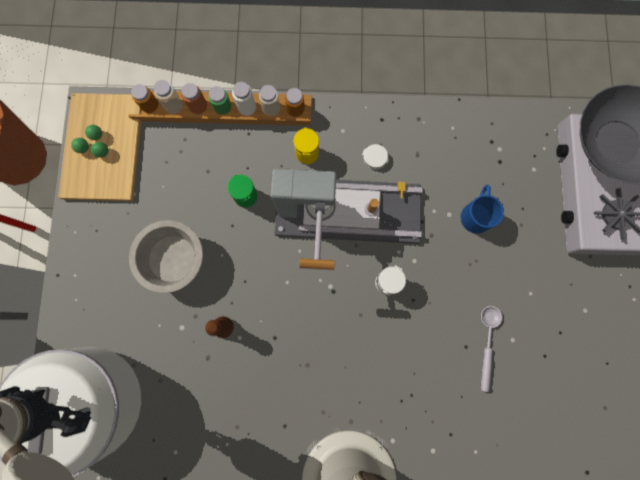

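Scene view: the lever bar is at (322,199), the post at (268,275), the clip at (240,294) and the white jar under the head at (312,283). Look-alikes for the jar are yellow (321,335), green (382,300) and the closed white one (264,225). The white jar in the press nest is the right one. Next I fit the press pose and check it in a crop.

```bash
cat >> h.py <<'E'
def W(P,p):
    c,s=np.cos(P[2]),np.sin(P[2]); return np.array([P[0]+c*p[0]-s*p[1],P[1]+s*p[0]+c*p[1],p[2]])
E
python3 - <<'E'
from h import *
from scipy.optimize import least_squares
ob=[('scene','lever_bar',(323.3,199.7)),('top','lever_bar',(315.6,261.5)),('top','lever_bar',(317,264)),('scene','post',(269,275.2)),('top','post',(374.8,207.8)),
('scene','nest',(313.5,287.5)),('top','nest',(324.7,205.7))]
m={'lever_bar':(-.166,0,.222),'post':(0,-.125,.072),'nest':(0,0,.03)}
r=least_squares(lambda P:np.concatenate([proj(c,W(P,m[k]))-uv for c,k,uv in ob]),[.63,.07,-.05],loss='soft_l1')
P=r.x; print(P,r.fun.round(1))
out=[]
for n,(u0,v0) in {'scene':(200,170),'top':(260,150)}.items():
    im=camera(n); s=5 if n=='scene' else 4.4
    s=4
    cr=cv2.resize(im[v0:v0+150,u0:u0+180 if n=='top' else u0+180],None,fx=s,fy=s,interpolation=cv2.INTER_CUBIC)[:,:,::-1].copy()
    def pt(p): return tuple(int(x) for x in (proj(n,W(P,p))-[u0,v0]+.5)*s)
    for z in(.018,):
        q=[(-.075,-.25,z),(.075,-.25,z),(.075,.11,z),(-.075,.11,z)]
        for a,b in zip(q,q[1:]+q[:1]): cv2.line(cr,pt(a),pt(b),(0,255,0),1)
    for a,b in [((-.166,-.035,.222),(-.166,.035,.222)),((0,-.125,.03),(0,-.125,.095)),((-.032,-.03,.215),(.032,-.03,.215)),((-.032,.105,.215),(.032,.105,.215))]: cv2.line(cr,pt(a),pt(b),(255,0,255),1)
    cv2.imwrite(f'pics/c_{n}.png',cr)
E
```

```text
[ 0.63141878  0.07557565 -0.06510391] [-0.7 -0.6  0.1  1.5 -1.3 -1.  -1.7 -2.3 -0.3 -2.1 -1.6 -0.3 -2.9 -0.3]
```

View pics/c_scene.png

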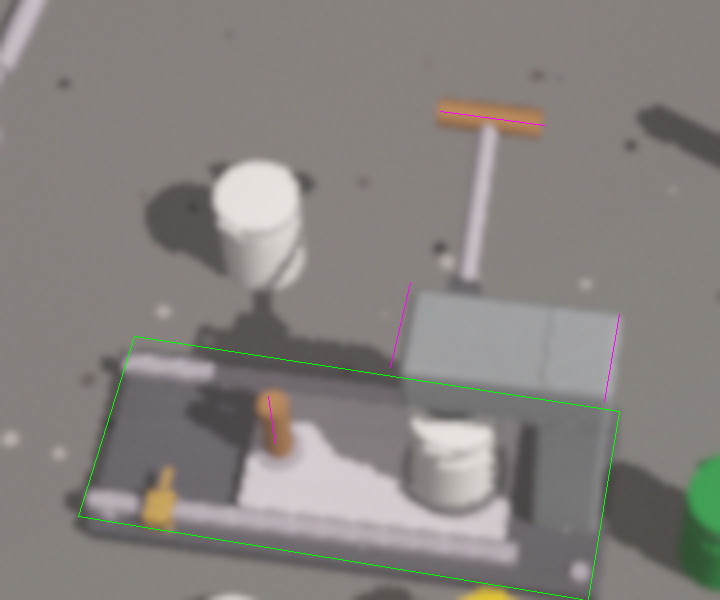

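View pics/c_top.png

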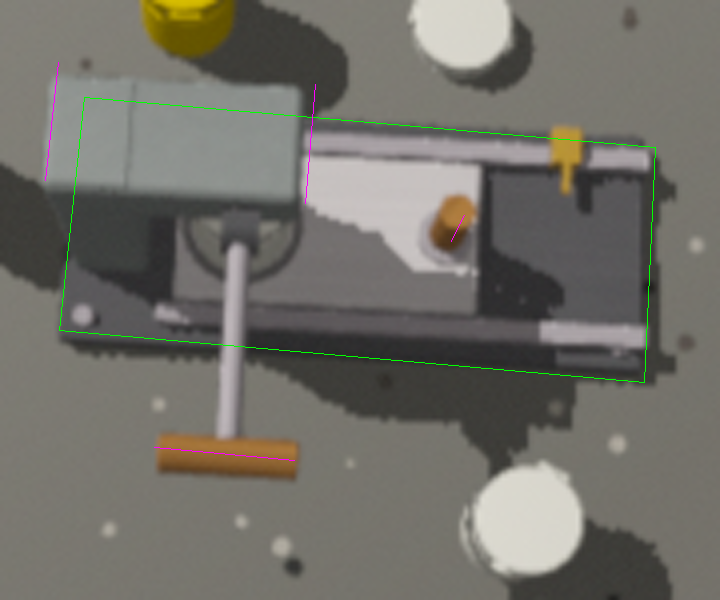

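The crops confirm the white jar in the grey ring under the head. In the top crop the bar is at (228,455), the post top at (458,208), and the clip pointer tip at (566,192), ahead of the plate's front edge at x≈480. The overlay is slightly off in yaw, so I'll refit with crop points.

```bash
python3 - <<'E'
from h import *
from scipy.optimize import least_squares
S=lambda c:('scene',np.array(c)/4-.5+[200,170]); T=lambda c:('top',np.array(c)/4-.5+[260,150])
ob=[(S((438,112)),(-.166,-.035,.222)),(S((543,123)),(-.166,.035,.222)),(T((158,448)),(-.166,.035,.222)),(T((297,460)),(-.166,-.035,.222)),
(S((272,401)),(0,-.125,.095)),(T((459,208)),(0,-.125,.095)),(T((655,150)),(.075,-.25,.018)),(T((645,378)),(-.075,-.25,.018)),
(S((620,316)),(-.032,.105,.215)),(S((607,397)),(.032,.105,.215)),(T((55,78)),(.032,.105,.215)),(T((47,185)),(-.032,.105,.215))]
# camera offsets (2 mm calibration) as nuisance pixel shifts per camera
f=lambda x:np.concatenate([np.concatenate([proj(a[0],W(x,m))+(x[3:5] if a[0]=='scene' else x[5:7])-a[1] for a,m in ob]),x[3:7]/1.])
r=least_squares(f,[.63,.07,-.05,0,0,0,0],loss='soft_l1'); P=r.x
print(P.round(4),r.fun.round(1))
for k,p in dict(bar=(-.166,0,.222),post=(0,-.125,.072)).items(): print(k,W(P,p).round(4))
inv=lambda w:(np.array([[np.cos(P[2]),np.sin(P[2])],[-np.sin(P[2]),np.cos(P[2])]])@(w[:2]-P[:2])).round(4)
g=lambda a,z: inv(ray(a[0],a[1]-(P[3:5] if a[0]=='scene' else P[5:7]),z))
print('front',g(T((482,170)),.03),g(T((477,308)),.03),g(S((238,503)),.03))
print('clip tip',g(T((566,192)),.036),g(S((168,468)),.036),g(T((566,165)),.04))
o=observe();print(o['ee_pos'],o['orientation'],o['gripper_width'])
from scipy.spatial.transform import Rotation as R
q=o['orientation'];print(R.from_quat(np.roll(q,-1)).as_matrix().round(3))
E
```

```text
[ 0.6311  0.0764 -0.0512  0.0684  0.1576  0.0363  0.2241] [ 0.3 -0.1 -0.1  0.5 -0.   0.7  0.2  0.3 -0.6 -0.4  1.1  1.5 -0.5 -1.8
 -0.   0.   0.2 -0.8  0.1  0.6  0.1 -2.9 -0.7 -0.1  0.1  0.2  0.   0.2]
bar [0.4653 0.0849 0.222 ]
post [ 0.6247 -0.0484  0.072 ]
front [ 0.0459 -0.1421] [-0.0414 -0.1434] [ 0.0489 -0.1419]
clip tip [ 0.0341 -0.1937] [ 0.0331 -0.195 ] [ 0.0501 -0.1923]
[0.19490866 0.54093665 0.1956036 ] [ 6.66403121e-06  1.72032793e-01  9.85091223e-01 -5.16122707e-06] 0.08567028167737215
[[-0.941  0.339  0.   ]
 [ 0.339  0.941 -0.   ]
 [-0.    -0.    -1.   ]]
```

```bash
python3 -m pendant '[[[0,0,-0.4,0,0,0,255],[-0.3,-0.25,-0.5,0,0,0,255],[-0.6,-0.5,-0.5,0,0,-0.1,255],[-0.85,-0.7,-0.5,0,0,-0.187,255],[-1,-0.83,-0.5,0,0,-0.187,255],[-1,-0.83,-0.5,0,0,-0.187,255],[-1,-0.83,-0.5,0,0,-0.187,255]]]' ; python3 - <<'E'
from h import *
from scipy.spatial.transform import Rotation as R
o=observe();M=R.from_quat(np.roll(o['orientation'],-1)).as_matrix();print(M.round(3));print(M.T@(np.array([.4653,.0849,.25])-o['ee_pos'])/.2)
E
```

```text
t: 1.88
ee_pos: [0.3271, 0.3167, 0.2958]
orientation: [0.0, 0.027, 1.0, 0.0]
ft_force: [-1.0, 0.8, 0.3]
gripper_width: 0.0006
grasp_force: 0.0
[[-0.999  0.054  0.   ]
 [ 0.054  0.999  0.001]
 [-0.     0.001 -1.   ]]
[-0.7523952  -1.12016365  0.22805445]
```

```bash
python3 -m pendant '[[[-0.2,-0.25,0,0,0,0,255],[-0.4,-0.55,0,0,0,0,255],[-0.6,-0.8,0,0,0,0,255],[-0.75,-1,0.0,0,0,0,255],[-0.75,-1,0.0,0,0,0,255]]]' ; python3 - <<'E'
from h import *
from scipy.spatial.transform import Rotation as R
o=observe();M=R.from_quat(np.roll(o['orientation'],-1)).as_matrix();print(M.T@(np.array([.4653,.0849,.24])-o['ee_pos'])/.2)
E
```

```text
t: 2.5
ee_pos: [0.4675, 0.108, 0.2949]
orientation: [-0.001, 0.028, 1.0, -0.0]
ft_force: [-0.6, 0.7, -0.1]
gripper_width: 0.0
grasp_force: 0.0
[ 0.00437553 -0.11598552  0.27473416]
```

```bash
python3 -m pendant '[[[0,-0.115,0.15,0,0,0,255],[0,-0.115,0.28,0,0,0,255],[0,-0.115,0.34,0,0,0,255],[0,-0.115,0.4,0,0,0,255],[0,-0.115,0.46,0,0,0,255],[0,-0.115,0.52,0,0,0,255],[0,-0.115,0.57,0,0,0,255],[0,-0.115,0.6,0,0,0,255],[0,-0.115,0.6,0,0,0,255]]]'
```

```text
t: 3.62
ee_pos: [0.4649, 0.0865, 0.1754]
orientation: [-0.0, 0.026, 1.0, 0.0]
ft_force: [-2.2, 0.3, 3.4]
gripper_width: -0.0003
grasp_force: 1.8
```

```bash
python3 - <<'E'
from h import *
im=camera('scene')[150:310,230:410]; a=cv2.resize(im,None,fx=2.2,fy=2.2,interpolation=cv2.INTER_CUBIC)
im=camera('top')[150:310,250:430]; b=cv2.resize(im,None,fx=2.2,fy=2.2,interpolation=cv2.INTER_CUBIC)
cv2.imwrite('pics/p1.png',np.hstack([a,b])[:,:,::-1])
o=observe();print(o['ft_force'],o['torque'])
E
```

```text
[-2.31552344  1.23358042  3.66768382] [ 0.08184046  0.48370209 -0.00104083]
```

View pics/p1.png

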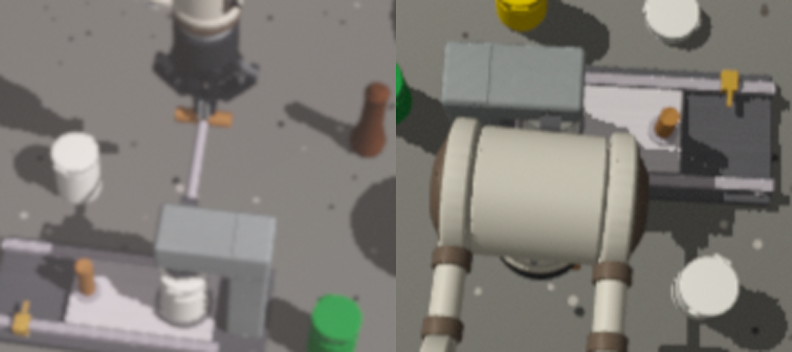

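The scene crop shows the shut fingers on the middle of the bar (203,117), with the lever partly down. Carrying on to the stop.

```bash
python3 -m pendant '[[[0,0,0.02,0,0,0,255],[0,0,0.04,0,0,0,255],[0,0,0.05,0,0,0,255],[0,0,0.05,0,0,0,255]]]'
```

```text
t: 4.22
ee_pos: [0.4648, 0.0864, 0.1654]
orientation: [-0.0, 0.026, 1.0, -0.0]
ft_force: [-3.0, -0.4, 3.0]
gripper_width: 0.0003
grasp_force: 2.0
```

```bash
python3 - <<'E'
from h import *
P=(.6311,.0764,-.0512)
print('exp scene', [(a,proj('scene',W(P,(-.04-.13*np.cos(a),0,.19+.13*np.sin(a)))).round(1)) for a in (.25,0,-.1,-.2,-.25)])
im=camera('scene')
for d in place_of('lever_bar','scene')[:2]: print(d['uv'],d['confidence'])
print('tip',proj('scene',observe()['ee_pos']))
a=cv2.resize(im[170:270,270:390],None,fx=6,fy=6,interpolation=cv2.INTER_CUBIC)
cv2.imwrite('pics/p2.png',a[:,:,::-1])
E
```

```text
exp scene [(0.25, array([322.1, 198.9])), (0, array([322.2, 204.9])), (-0.1, array([322.2, 207.9])), (-0.2, array([322. , 211.2])), (-0.25, array([321.9, 213. ]))]
[323.7, 208.8] 0.81
tip [322.51644496 211.2950046 ]
```

View pics/p2.png

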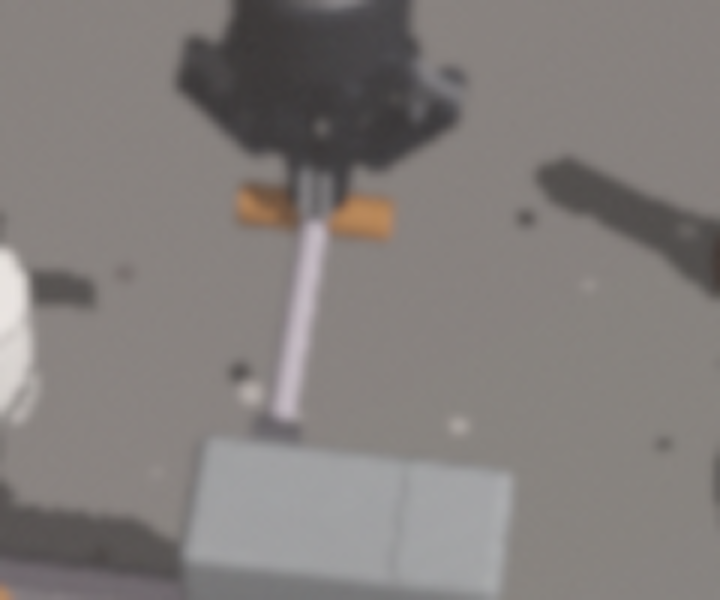

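```bash
python3 -m pendant '[[[0,0,0.03,0,0,0,255],[0,0,0.06,0,0,0,255],[0,0,0.06,0,0,0,255]]]'; python3 - <<'E'
from h import *
im=camera('scene')
for d in place_of('lever_bar','scene')[:2]: print(d['uv'],d['confidence'])
o=observe();print('tip',proj('scene',o['ee_pos']),o['ft_force'],o['torque'],o['q'])
hsv=cv2.cvtColor(im,cv2.COLOR_RGB2HSV); m=(hsv[:,:,0]<20)&(hsv[:,:,1]>110); 
v,u=np.nonzero(m[185:225,300:345]); print(u.mean()+300,v.mean()+185,len(u), [(c+300,(v[u==c].mean()+185).round(1)) for c in np.unique(u)[::3]])
E
```

```text
t: 4.7
ee_pos: [0.4653, 0.0865, 0.1534]
orientation: [0.0, 0.026, 1.0, 0.0]
ft_force: [-0.9, -0.6, 4.5]
gripper_width: 0.0004
grasp_force: 2.3
[324.2, 209.0] 0.86
tip [322.46755779 213.88995078] [-0.63360666  0.60172745  4.71491438] [-0.08243209  0.23152788  0.01759209] [-7.25179255e-02 -7.44601571e-02  1.92196331e+00  3.38561447e-06
  1.29341431e+00 -1.59117138e+00]
324.93548387096774 207.9516129032258 62 [(np.int64(311), np.float64(206.5)), (np.int64(314), np.float64(207.0)), (np.int64(326), np.float64(209.0)), (np.int64(329), np.float64(208.0)), (np.int64(332), np.float64(208.5))]
```

```bash
python3 -m pendant '[[[0,0,0.03,0,0,0,255],[0,0,0.06,0,0,0,255],[0,0,0.08,0,0,0,255],[0,0,0.08,0,0,0,255]]]'; python3 - <<'E'
from h import *
im=camera('scene')
o=observe();print('tip',proj('scene',o['ee_pos']),o['ft_force'],o['torque'])
hsv=cv2.cvtColor(im,cv2.COLOR_RGB2HSV); m=(hsv[:,:,0]<20)&(hsv[:,:,1]>110); 
v,u=np.nonzero(m[185:225,300:345]); print(u.mean()+300,v.mean()+185,len(u))
a=cv2.resize(im[170:270,270:390],None,fx=6,fy=6,interpolation=cv2.INTER_CUBIC)
cv2.imwrite('pics/p3.png',a[:,:,::-1])
E
```

```text
t: 5.3
ee_pos: [0.4664, 0.0864, 0.1385]
orientation: [0.002, 0.026, 1.0, 0.0]
ft_force: [1.1, 0.5, 5.3]
gripper_width: 0.0
grasp_force: 3.0
tip [322.37547327 217.39351884] [ 0.75721997 -0.33103698  5.32544645] [-0.00565572 -0.05659968 -0.02148709]
323.4193548387097 211.61290322580646 62
```

View pics/p3.png

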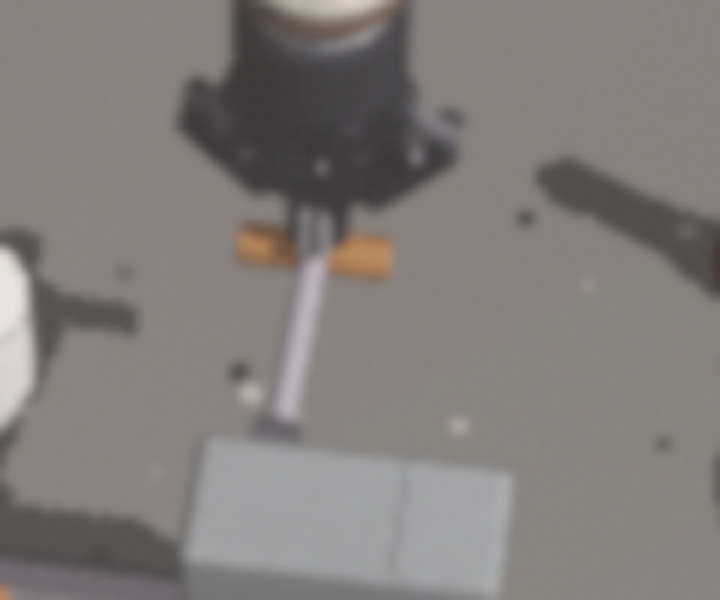

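The bar moves 1:1 with the tool and is now at about v=212 of an expected 213 at the stop. Continuing until the force rises.

```bash
python3 -m pendant '[[[0,0,0.025,0,0,0,255],[0,0,0.04,0,0,0,255],[0,0,0.05,0,0,0,255],[0,0,0.05,0,0,0,255]]]'; python3 - <<'E'
from h import *
im=camera('scene')
o=observe();print(o['ft_force'])
hsv=cv2.cvtColor(im,cv2.COLOR_RGB2HSV); m=(hsv[:,:,0]<20)&(hsv[:,:,1]>110); 
v,u=np.nonzero(m[185:230,300:345]); print(u.mean()+300,v.mean()+185,len(u))
E
```

```text
t: 5.85
ee_pos: [0.4677, 0.0863, 0.1314]
orientation: [0.003, 0.026, 1.0, -0.0]
ft_force: [-4.3, 0.3, 19.6]
gripper_width: -0.0002
grasp_force: 9.9
[-4.09224369 -0.39737667 19.39481167]
322.4925373134328 213.40298507462686 67
```

```bash
python3 -m pendant '[[[0,0,0.012,0,0,0,255],[0,0,0.018,0,0,0,255],[0,0,0.018,0,0,0,255]]]'; python3 - <<'E'
from h import *
im=camera('scene')
o=observe();print(o['ft_force'])
hsv=cv2.cvtColor(im,cv2.COLOR_RGB2HSV); m=(hsv[:,:,0]<20)&(hsv[:,:,1]>110); 
v,u=np.nonzero(m[185:230,300:345]); print(u.mean()+300,v.mean()+185,len(u))
E
```

```text
t: 6.28
ee_pos: [0.468, 0.0863, 0.1306]
orientation: [0.003, 0.026, 1.0, -0.0]
ft_force: [-13.8, -0.4, 37.6]
gripper_width: -0.0003
grasp_force: 19.0
[-13.78268159   0.42782091  38.24668053]
323.12307692307695 213.72307692307692 65
```

At the stop: 38 N with no further travel. Letting it spring back.

```bash
python3 -m pendant '[[[0,0,-0.06,0,0,0,255],[0,0,-0.16,0,0,0,255],[0,0,-0.26,0,0,0,255],[0,0,-0.36,0,0,0,255],[0,0,-0.5,0,0,0,255],[0,0,-0.75,0,0,0,255],[0,0,-0.8,0,0,0,255],[0,0,-0.8,0,0,0,255]]]'; python3 - <<'E'
from h import *
from scipy.spatial.transform import Rotation as R
im=camera('scene')
hsv=cv2.cvtColor(im,cv2.COLOR_RGB2HSV); m=(hsv[:,:,0]<20)&(hsv[:,:,1]>110); 
v,u=np.nonzero(m[185:230,300:345]); print(u.mean()+300,v.mean()+185,len(u))
o=observe();print('tip',proj('scene',o['ee_pos']),'tip+34mm',proj('scene',o['ee_pos']+[0,0,.034]))
M=R.from_quat(np.roll(o['orientation'],-1)).as_matrix();print(M.T@(np.array([.6247,-.0484,.25])-o['ee_pos'])/.2)
a=cv2.resize(im[150:250,270:390],None,fx=6,fy=6,interpolation=cv2.INTER_CUBIC)
cv2.imwrite('pics/p4.png',a[:,:,::-1])
E
```

```text
t: 7.32
ee_pos: [0.4653, 0.0865, 0.2839]
orientation: [0.0, 0.026, 1.0, -0.0]
ft_force: [0.1, -0.1, -0.7]
gripper_width: 0.0002
grasp_force: 0.0
322.05 198.76666666666668 120
tip [322.89345651 184.43316758] tip+34mm [322.99911414 175.95522766]
[-0.83492141 -0.63194812  0.16203943]
```

View pics/p4.png

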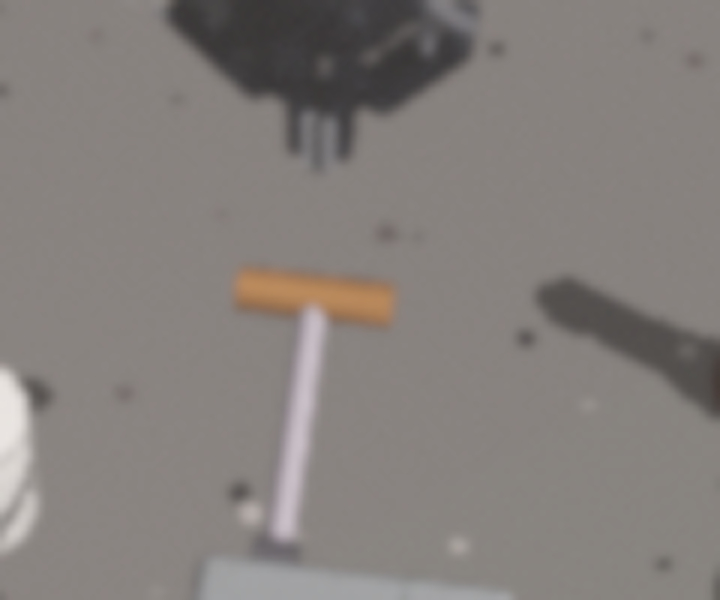

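The lever is back up, with the bar at v=198.8 as at the start. The visible fingertip at (323,177.5) sits about 30 mm above the reported TCP (184.4), which also fits the bar contacts. I will treat the real tip as roughly 3 cm higher and check this above the post.

```bash
python3 -m pendant '[[[-0.1,-0.25,0,0,0,0,255],[-0.35,-0.45,0,0,0,0,255],[-0.6,-0.63,0,0,0,0,255],[-0.835,-0.63,0,0,0,0,255],[-0.835,-0.63,0.2,0,0,0,255],[-0.835,-0.63,0.35,0,0,0,255],[-0.835,-0.63,0.35,0,0,0,255]]]'; python3 - <<'E'
from h import *
o=observe();p=o['ee_pos']
for n,(u0,v0) in {'scene':(210,210),'top':(320,150)}.items():
    im=camera(n); a=cv2.resize(im[v0:v0+100,u0:u0+90],None,fx=4.4,fy=4.4,interpolation=cv2.INTER_CUBIC)
    for dz,c in((0,(255,0,0)),(.033,(0,255,0))):
        q=(proj(n,p+[0,0,dz])-[u0,v0]+.5)*4.4; cv2.circle(a,(int(q[0]),int(q[1])),4,c,1)
    globals()[n]=a
cv2.imwrite('pics/p5.png',np.hstack([scene,top])[:,:,::-1])
E
```

```text
t: 8.25
ee_pos: [0.6222, -0.0472, 0.2084]
orientation: [-0.005, 0.026, 1.0, 0.001]
ft_force: [-0.3, -1.0, -0.4]
gripper_width: 0.0002
grasp_force: 0.0
```

View pics/p5.png

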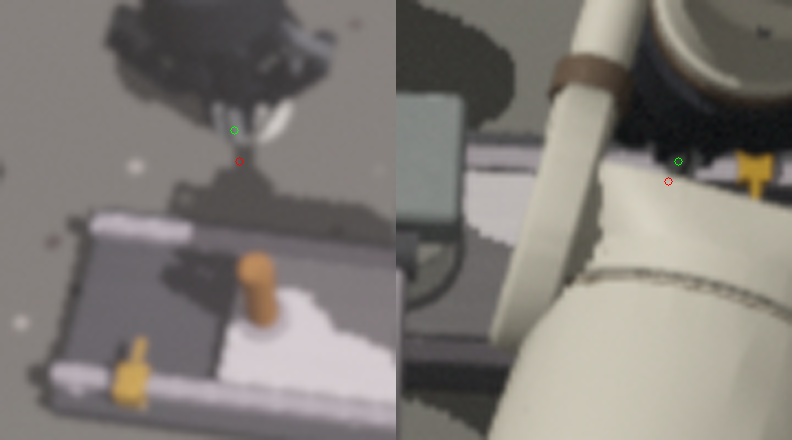

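The scene crop shows the shut fingers above the post, whose top is at (255,265). The tip is unclear against the shadow (about y 130–160), so I probe its height by touching the post top lightly.

```bash
python3 -m pendant '[[[-0.012,-0.006,0.25,0,0,0,255],[-0.012,-0.006,0.45,0,0,0,255],[-0.012,-0.006,0.52,0,0,0,255],[-0.012,-0.006,0.57,0,0,0,255],[-0.012,-0.006,0.585,0,0,0,255],[-0.012,-0.006,0.585,0,0,0,255]]]'
```

```text
t: 9.1
ee_pos: [0.6285, -0.0496, 0.0984]
orientation: [0.001, 0.026, 1.0, -0.0]
ft_force: [-0.6, -0.6, -0.0]
gripper_width: -0.0
grasp_force: 0.0
```

```bash
python3 -m pendant '[[[0.018,0.006,0.02,0,0,0,255],[0.018,0.006,0.045,0,0,0,255],[0.018,0.006,0.045,0,0,0,255]]]'
```

```text
t: 9.48
ee_pos: [0.6235, -0.0479, 0.0874]
orientation: [-0.001, 0.026, 1.0, 0.0]
ft_force: [-0.2, 0.0, 0.9]
gripper_width: -0.0003
grasp_force: 0.0
```

```bash
python3 -m pendant '[[[0,0,0.025,0,0,0,255],[0,0,0.05,0,0,0,255],[0,0,0.05,0,0,0,255]]]'
```

```text
t: 9.85
ee_pos: [0.6235, -0.0478, 0.0772]
orientation: [-0.001, 0.026, 1.0, 0.0]
ft_force: [0.7, 0.3, -1.0]
gripper_width: -0.0001
grasp_force: 0.0
```

```bash
python3 -m pendant '[[[0,0,0.025,0,0,0,255],[0,0,0.05,0,0,0,255],[0,0,0.05,0,0,0,255]]]'
```

```text
t: 10.22
ee_pos: [0.6235, -0.0479, 0.0673]
orientation: [-0.001, 0.026, 1.0, 0.0]
ft_force: [0.8, -0.5, -0.1]
gripper_width: -0.0001
grasp_force: 0.0
```

```bash
python3 -m pendant '[[[0,0,0.02,0,0,0,255],[0,0,0.04,0,0,0,255],[0,0,0.04,0,0,0,255]]]'
```

```text
t: 10.6
ee_pos: [0.6239, -0.048, 0.0597]
orientation: [-0.0, 0.026, 1.0, 0.0]
ft_force: [-0.6, 0.3, -0.5]
gripper_width: -0.0004
grasp_force: 0.0
```

```bash
python3 -m pendant '[[[0,0,0.015,0,0,0,255],[0,0,0.03,0,0,0,255],[0,0,0.03,0,0,0,255]]]'; python3 - <<'E'
from h import *
camera('scene')
for d in place_of('post','scene')[:3]: print(d['uv'],d['confidence'])
for d in place_of('front_edge','scene')[:3]: print(d['uv'],d['confidence'])
o=observe();print(proj('scene',o['ee_pos']),o['ft_force'])
E
```

```text
t: 10.98
ee_pos: [0.6243, -0.0481, 0.0591]
orientation: [-0.0, 0.026, 1.0, -0.0]
ft_force: [-14.4, 1.4, 26.5]
gripper_width: -0.0002
grasp_force: 13.8
[266.4, 276.1] 0.77
[264.3, 280.3] 0.89
[267.93001573 275.56891069] [-14.00222349   1.71301863  27.4059668 ]
```

Touch at ee z≈0.0595 against the post top at 0.095, so the true tip is ee z + 35 mm, matching the bar. Backing off and opening.

```bash
python3 -m pendant '[[[0,0,-0.1,0,0,0,255],[0,0,-0.2,0,0,0,0],[0,0,-0.2,0,0,0,0],[0,0,-0.2,0,0,0,0],[0,0,-0.2,0,0,0,0],[0,0,-0.2,0,0,0,0]]]'
```

```text
t: 11.88
ee_pos: [0.6235, -0.0479, 0.0931]
orientation: [-0.001, 0.026, 1.0, 0.0]
ft_force: [-0.1, 0.0, -0.2]
gripper_width: 0.0853
grasp_force: 0.0
```

```bash
python3 -m pendant '[[[-0.005,0.003,0.15,0,0,0,0],[-0.005,0.003,0.3,0,0,0,0],[-0.005,0.003,0.375,0,0,0,0],[-0.005,0.003,0.375,0,0,0,120],[-0.005,0.003,0.375,0,0,0,255],[-0.005,0.003,0.375,0,0,0,255],[-0.005,0.003,0.375,0,0,0,255],[-0.005,0.003,0.375,0,0,0,255]]]'
```

```text
t: 12.88
ee_pos: [0.6261, -0.0469, 0.0205]
orientation: [0.001, 0.026, 1.0, 0.0]
ft_force: [-0.6, 2.9, 6.9]
gripper_width: 0.0207
grasp_force: 58.4
```

```bash
python3 -m pendant '[[[0,-0.05,0,0,0,0,255],[0,-0.1,0,0,0,0,255],[0,-0.15,0,0,0,0,255],[0,-0.2,0,0,0,0,255],[0,-0.22,0,0,0,0,255],[0,-0.22,0,0,0,0,255]]]'; python3 - <<'E'
from h import *
for n in('scene','top'):
    im=camera(n); cv2.imwrite(f'pics/raw_{n}.png',im[:,:,::-1])
    for th,z in [('post',.072),('front_edge',.03),('clip_mark',.036),('nest',.03),('jar_mid',.072)]:
        for d in place_of(th,n)[:3]: print(n,th,np.round(d['uv'],1),round(d['confidence'],2),ray(n,d['uv'],z).round(4))
a=cv2.imread('pics/raw_scene.png')[250:320,215:335]; a=cv2.resize(a,None,fx=6,fy=6,interpolation=cv2.INTER_CUBIC)
b=cv2.imread('pics/raw_top.png')[165:245,350:430]; b=cv2.resize(b,None,fx=2,fy=2,interpolation=cv2.INTER_CUBIC)
c=np.zeros((600,720,3),np.uint8); c[:420]=a; c[420:580,:160]=b; 
cv2.imwrite('pics/p6.png',c)
E
```

```text
t: 13.62
ee_pos: [0.6248, -0.0905, 0.0205]
orientation: [0.002, 0.026, 1.0, 0.001]
ft_force: [3.3, 4.8, 3.7]
gripper_width: 0.0209
grasp_force: 58.5
scene post [251.3 272.5] 0.85 [ 0.627  -0.0933  0.072 ]
scene front_edge [248.2 278.7] 0.6 [ 0.6248 -0.1069  0.03  ]
scene clip_mark [240.5 286. ] 0.48 [ 0.6534 -0.1228  0.036 ]
scene nest [297.5 284.8] 0.66 [0.6284 0.0344 0.03  ]
scene nest [322.6 198.6] 0.64 [0.318  0.0717 0.03  ]
scene nest [243.3 288.2] 0.32 [ 0.6563 -0.115   0.03  ]
scene jar_mid [295.7 277.2] 0.9 [0.6278 0.0307 0.072 ]
scene jar_mid [380.1 304.3] 0.83 [0.684 0.265 0.072]
scene jar_mid [321.  336.8] 0.68 [0.7937 0.1189 0.072 ]
top front_edge [211.1 328.4] 0.24 [0.3295 0.3279 0.03  ]
top clip_mark [483.7 214.4] 0.41 [ 0.6169 -0.3215  0.036 ]
top nest [340.1 205.2] 0.74 [0.633  0.0305 0.03  ]
top jar_mid [341.8 203.4] 0.92 [0.6271 0.0284 0.072 ]
top jar_mid [241.6 190.6] 0.8 [0.6526 0.2671 0.072 ]
top jar_mid [305.7 148.5] 0.79 [0.7618 0.1178 0.072 ]
```

View pics/p6.png

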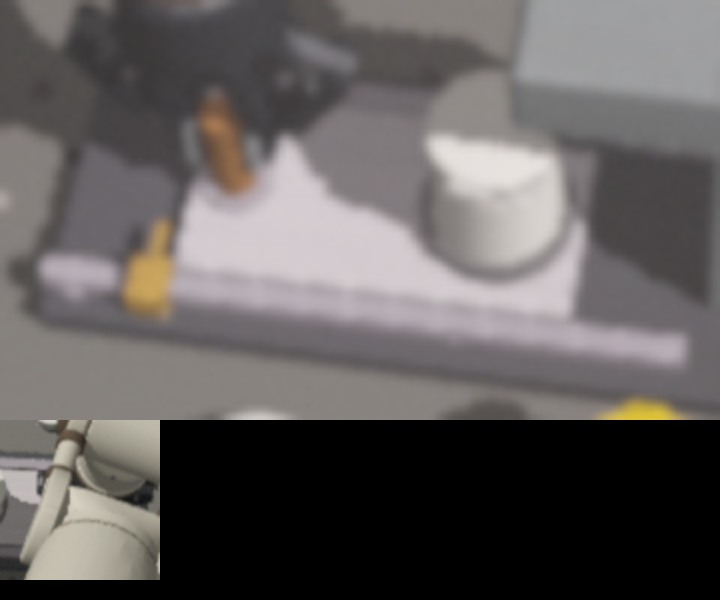

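The pull shows the carriage out about 43 mm with the jar upright in its ring. The front edge runs (175,262)–(195,185) in the crop, just short of the clip pointer tip at (160,222). Computing the rest.

```bash
python3 - <<'E'
from h import *
P=np.array([.6311,.0764,-.0512]); sh=np.array([.068,.158])
A=np.array([[np.cos(P[2]),np.sin(P[2])],[-np.sin(P[2]),np.cos(P[2])]])
g=lambda px,z:(A@(ray('scene',np.array(px)-sh,z)[:2]-P[:2])*1000).round(1)
im=cv2.imread('pics/raw_scene.png').astype(int)
f=lambda c:np.array(c)/6-.5+[215,250]
print('front',g(f((175,262)),.03),g(f((183,230)),.03))
# sub-pixel front edge: rows ~ 288..294
for v in range(284,296):
    r=im[v,236:256].sum(1)/3; d=np.diff(r); print(v,r.astype(int), im[v,236:256,2].tolist() if v in(287,290) else '')
print('clip',g(f((160,222)),.036),g(f((152,222)),.036),g(f((168,222)),.036))
E
```

```text
front [  49.5 -185.5] [  32.6 -185.8]
284 [106 105 105 106 106 107 105  98  92 123 170 195 200 192 180 175 175 175
 177 179] 
285 [106 105 106 106 106 107 106  97  96 140 186 203 206 203 197 194 191 188
 188 192] 
286 [104 103 104 105 111 117 114  98  98 148 191 205 206 205 205 204 203 201
 201 202] 
287 [100  95  97 105 118 131 126 105 105 153 191 204 205 205 205 205 205 205
 206 206] [102, 97, 98, 110, 133, 159, 157, 125, 111, 157, 195, 208, 209, 210, 210, 210, 210, 210, 210, 211]
288 [ 95  85  89 104 124 137 131 109 123 168 195 204 206 205 206 206 205 206
 206 206] 
289 [ 88  78  83 105 128 139 129 111 141 185 203 206 206 207 207 206 206 206
 206 207] 
290 [ 84  76  86 110 131 139 123 110 149 192 205 206 207 207 207 207 207 207
 207 207] [86, 79, 91, 124, 160, 175, 153, 123, 154, 196, 209, 211, 212, 211, 212, 211, 212, 212, 212, 211]
291 [ 86  83  94 116 134 134 118 111 152 191 204 206 207 207 207 207 207 207
 208 207] 
292 [ 92 102 115 128 137 136 125 127 161 191 202 205 206 207 207 207 207 207
 207 207] 
293 [104 124 137 142 144 146 142 145 166 187 197 200 203 207 207 206 205 206
 206 206] 
294 [119 138 146 149 149 150 149 152 164 175 182 188 193 199 201 199 198 199
 201 202] 
295 [127 143 149 150 151 152 152 155 164 169 172 174 177 182 184 181 180 182
 185 190] 
clip [  33.2 -195.9] [  33.8 -199.6] [  32.6 -192.2]
```

```bash
python3 - <<'E'
from h import *
P=np.array([.6311,.0764,-.0512]); sh=np.array([.068,.158])
A=np.array([[np.cos(P[2]),np.sin(P[2])],[-np.sin(P[2]),np.cos(P[2])]])
g=lambda px,z:(A@(ray('scene',np.array(px)-sh,z)[:2]-P[:2])*1000).round(1)
print('front',[g((u,v),.03) for u,v in((245.15,286),(245.05,287),(244.35,289),(244.15,290))])
im=cv2.imread('pics/raw_scene.png').astype(float)
for v in(287,288,289,290):
    w=im[v,238:244,2]-im[v,238:244,0]; w=np.clip(w-3,0,None); u=(w*np.arange(238,244)).sum()/w.sum(); print('clip',v,u.round(2),g((u,v),.036))
E
```

```text
front [array([  26.8, -186.7]), array([  30. , -186.2]), array([  36.4, -186.7]), array([  39.6, -186.5])]
clip 287 241.6 [  34.6 -194.3]
clip 288 241.45 [  37.7 -194. ]
clip 289 241.22 [  40.9 -193.9]
clip 290 240.93 [  44.1 -193.9]
```

```bash
python3 -m pendant '[[[0,-0.02,0,0,0,0,255],[0,-0.038,0,0,0,0,255],[0,-0.038,0,0,0,0,255],[0,-0.038,0,0,0,0,255]]]'; python3 - <<'E'
from h import *
P=np.array([.6311,.0764,-.0512]); sh=np.array([.068,.158])
A=np.array([[np.cos(P[2]),np.sin(P[2])],[-np.sin(P[2]),np.cos(P[2])]])
g=lambda px,z:(A@(ray('scene',np.array(px)-sh,z)[:2]-P[:2])*1000).round(1)
im=camera('scene').astype(float)
for v in range(280,292): print(v,im[v,234:250].mean(1).astype(int),(im[v,234:250,0]-im[v,234:250,2]).astype(int))
for v in range(280,285):
    r=im[v].mean(1); k=next(i for i in range(236,255) if r[i]<=152<r[i+1] and r[i+3]>170); u=k+(152-r[k])/(r[k+1]-r[k]); print(v,round(u,2),g((u,v),.03))
for th in('jar_mid','nest','lever_bar'): print(th,[(d['uv'],round(d['confidence'],2)) for d in place_of(th,'scene')[:1]])
E
```

```text
t: 14.72
ee_pos: [0.6245, -0.0978, 0.0205]
orientation: [0.002, 0.026, 1.0, 0.001]
ft_force: [4.4, 6.4, 3.4]
gripper_width: 0.0207
grasp_force: 58.5
280 [104 106 106 107 107 107 103  95  83  84 107 135 149 141 121 107] [ 0 -1 -1  0 -1  0  0  0  2  2  3  3  3  6 18 37]
281 [105 106 107 106 107 106 105  99  89 101 134 157 166 164 151 132] [ 0 -1 -1  0 -1  0 -1  0  1  2  2  3  3  4 10 21]
282 [105 106 105 107 106 106 104  95  91 124 166 183 181 173 166 156] [-1 -1 -1  0 -1 -1  0  0  1  2  3  3  3  3  4 11]
283 [106 106 106 106 106 106 100  90  92 140 185 199 193 182 172 168] [ 0 -1 -1 -1  0 -1  0  0  1  3  3  4  3  3  4  4]
284 [106 106 106 105 106 105  99  88  95 146 189 204 202 195 184 177] [-1  0 -1  0  0  0  0  1  3  2  3  4  5  4  3  3]
285 [106 106 105 105 106 105 100  91 108 156 192 204 206 203 199 195] [ 0 -1  0  0  1  0  1  7  7  6  4  4  4  5  4  4]
286 [105 106 104 102 105 105 104 110 138 176 197 204 205 205 205 203] [ 0  0  0  0  1  1 11 29 21  8  4  4  4  4  4  4]
287 [106 106 101  94  96 103 113 131 162 191 203 205 205 205 206 206] [-1  0  0  0  0  4 29 56 38 13  6  4  4  4  4  4]
288 [105 103  95  86  88  99 117 143 171 194 204 206 206 206 206 206] [ 0  0  0  1  1 10 46 68 43 15  6  5  4  4  4  5]
289 [104 100  88  78  83  99 122 151 177 197 205 206 206 207 207 207] [ 0  0  0  1  3 18 54 68 39 14  6  4  4  4  4  5]
290 [104  99  85  76  84 104 128 158 183 199 205 206 207 207 207 207] [-1 -1  1  4  7 26 60 61 32 11  5  4  4  5  4  5]
291 [102  95  85  83  93 111 133 161 187 200 205 206 206 207 207 207] [-1  0  7 17 24 42 67 56 26 11  6  4  4  4  5  5]
280 254.56 [   3.8 -165. ]
281 253.56 [   7.4 -167. ]
282 243.65 [  15.1 -193.9]
283 243.25 [  18.4 -194.2]
284 243.13 [  21.6 -193.8]
jar_mid [([293.7, 275.2], 0.91)]
nest [([295.1, 283.9], 0.73)]
lever_bar [([324.8, 201.3], 0.78)]
```

```bash
python3 -c "from plant import *; print(hand_in())"
```

```text
the job is handed in; nothing more can be done
None
```

I pressed the lever to its stop (38 N, no further travel) and it sprang back up. I then pulled the carriage out until its front edge measured level with the clip pointer (both about 194 mm in front of the ram), and the job is handed in with the gripper still holding the post. The jar still stood in its ring; I judged the lid snapped on from reaching the stop, not by checking its height.

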